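# Pack up the resin tins in two stacks

### The job

The craft table is being packed up: stack the three round tins upright on the round cork mat and the two square tins upright on the square cork mat, each stack centred on its mat with the largest tin at the bottom and each next smaller tin centred on the one below. Leave the little corked vial, the bead tray and the cork brick with the wire flowers where they stand.

Things in the scene. Friction and masses are not known exactly. Their poses are not given: they have to be found in the camera images.
- round_large: Largest of the three round closed tins: an upright plain dark-grey steel cylinder 64 mm across and 38 mm tall with a flat lid (a lighter disc 49 mm across with a black ring round it, in the middle of the top), about 160 g. Origin: centre of its underside; z up, any yaw.
- round_medium: Middle of the three round closed tins: an upright plain dark-grey steel cylinder 52 mm across and 32 mm tall with a flat lid (a lighter disc 40 mm across with a black ring round it, in the middle of the top), about 100 g. Origin: centre of its underside; z up, any yaw.
- round_small: Smallest of the three round closed tins: an upright plain dark-grey steel cylinder 40 mm across and 28 mm tall with a flat lid (a lighter disc 31 mm across with a black ring round it, in the middle of the top), about 60 g. Origin: centre of its underside; z up, any yaw.
- square_large: Larger of the two square closed tins: an upright plain dark-grey steel box 60 by 60 mm (corners hardly rounded) and 34 mm tall with a flat lid (a lighter square 46 mm wide with a black border, in the middle of the top), about 150 g. Origin: centre of its underside; z up, x and y square to its sides; any yaw.
- square_small: Smaller of the two square closed tins: an upright plain dark-grey steel box 44 by 44 mm (corners hardly rounded) and 28 mm tall with a flat lid (a lighter square 34 mm wide with a black border, in the middle of the top), about 70 g. Origin: centre of its underside; z up, x and y square to its sides; any yaw.
- round_mat: Round cork mat, 100 mm across, 8 mm thick, fixed to the table. Origin: centre of its underside, on the table; its top is 8 mm above; z up.
- square_mat: Square cork mat, 100 by 100 mm, 8 mm thick, fixed to the table. Origin: centre of its underside, on the table; its top is 8 mm above; x and y square to its edges, z up.
- vial: Bystander: small pale vial with a cork, 28 mm across, 55 mm tall, loose and light, standing among the tins. Origin: centre of its underside; z up.
- bead_tray: Bystander: open grey tray of coloured beads, 80 (x) by 160 (y) by 22 mm tall, loose, on the side of the work away from the robot. Origin: centre of its underside.
- cork_brick: Bystander: cork brick 70 (x) by 140 (y) by 55 mm tall with two thin copper-wire flowers standing in it, to 155 mm above the table; loose, on the side of the work away from the robot. Origin: centre of its underside.

How it is judged:
At the end, for the whole second after the job is handed in: All five tins upright (within 0.1 rad) and at rest, each standing on what is below it (height within 4 mm): on each mat its largest tin within 15 mm of the mat's centre, then each next smaller tin within 12 mm of the centre of the one below (horizontal distance between round_large and round_mat below 0.015 m and z of round_large in the frame of round_mat between 0.004 and 0.012 m and horizontal distance between round_medium and round_large below 0.012 m and z of round_medium in the frame of round_large between 0.034 and 0.042 m and horizontal distance between round_small and round_medium below 0.012 m and z of round_small in the frame of round_medium between 0.028 and 0.036 m and horizontal distance between square_large and square_mat below 0.015 m and z of square_large in the frame of square_mat between 0.004 and 0.012 m and horizontal distance between square_small and square_large below 0.012 m and z of square_small in the frame of square_large between 0.03 and 0.038 m and angle between each of round_large, round_medium, round_small, square_large, square_small's own z axis and vertical below 0.1 rad and linear speed of each of round_large, round_medium, round_small, square_large, square_small below 0.02 m/s and angular speed of each of round_large, round_medium, round_small, square_large, square_small below 0.2 rad/s); the robot touches nothing.
It fails at once if the vial is pushed more than 25 mm from its place or knocked over (distance of vial from where it was at the start of the episode above 0.025 m or angle between vial's own z axis and vertical above 0.5 rad).
It fails at once if the bead tray is moved more than 25 mm (distance of bead_tray from where it was at the start of the episode above 0.025 m).
It fails at once if the cork brick is moved more than 25 mm (distance of cork_brick from where it was at the start of the episode above 0.025 m).
It also fails if it takes over 136 s, if anything falls off the work surface, if the arm or the gripper's body presses on something with over 40 N, if the wrist force passes 120 N, or if a joint passes its speed limit or range.

### The arm

A 7-joint arm with a two-finger parallel gripper is mounted at the origin on the work surface. World frame = base frame: x ahead of the robot, y to its left, z up, the work surface at z = 0. Lengths are in m, angles in rad, forces in N, time in s.
With the tool pointing down it reaches from about 0.4 to 0.925 m from the base axis. Payload 5.6 kg.
Tool frame: the origin (TCP) lies on the centre line of the jaws, within the pads' length; the fingertips stand manip.nose_length ahead of it and the grasp point (between the pads) lies 8 mm behind it (manip.nose_length is the distance from the TCP to the fingertips, in m); z points along the fingers, y is the direction in which the jaws open and shut (so a half turn about z gives the same grasp; the last joint's range is limited). The gripper opens to 85 mm and grips with 20 to 120 N. Pads are 22 mm wide; open, the fingers measure 114 mm over their backs; the gripper's body (76 mm by 85 mm) begins 54 mm behind the grasp point. The pads swing forward as they close: fully open they stand 13 mm farther back than shut.
Start: joints at [1.194, 0.468, -0.012, 1.603, 0.006, 1.071, -0.056], TCP at [0.213, -0.614, 0.242] pointing down, gripper open.
Joint ranges: [-2.53, 2.53], [-0.31, 2.02], [-1.57, 1.55], [0.28, 2.44], [-1.29, 4.43], [0.15, 1.84], [-2.92, 2.92]. Speed limits (rad/s): [2.57, 2.57, 3.14, 3.14, 3.14, 3.14, 3.14].

### API

Orientations are given as [roll, pitch, yaw] about the fixed x, y, z axes, in that order (R = Rz(yaw) Ry(pitch) Rx(roll)).
In Python, from plant import manip gives the robot as it stands.
- The arm moves only by the shell command python3 -m creep 'ROWS' [FORCE]. ROWS is JSON, a list of rows, each an object with "gripper": the opening, from 0 (shut) to 1 (fully open); "slide": the shift along the tool's x, y, z in mm, a list of three; "twist": the turn about the tool's z in degrees. A call has 1 to 12 rows; each row shifts and turns the commanded pose from where the row before left it, along the tool's axes as they then stand; what a row does not reach is not made up. A row lasts 1/12 s, in which the tool goes at most 41.7 mm and 7.16 degrees, less where a joint would pass 70% of its speed; a pose out of reach is approached as far as the arm can. A call with a gripper value outside its range is refused whole. The fingers move at their own pace and stop on an object; FORCE is the grip in N (left out, the last holds). Time passes only in rows, so rows that do not move let the fingers close. It gives the time, the measured TCP pose, the force and the opening at its end, in the units of the state.
- manip.observe(): the state, without advancing time (a new reading comes with each control period).
- manip.capture(name): name is "side" or "top"; returns a dict with "pixels" (480x640x3 uint8, red, green, blue), "range_z" (480x640 float32, m along the optical axis (not along the pixel's ray), 0 where there is no reading), "fx", "fy", "cx", "cy" (pixels), "R" (3x3) and "t" (3): a world point X has camera coordinates R X + t. Camera axes: x right, y down, z forward; pixel columns grow to the right and rows downward; lengths in m; the calibration is good to about 2 mm. A picture is of the moment at which its call begins.
- manip.sign_off(): hands the job in, once; it reports no verdict.
The state is a dict: "time": time; "joint_pos": joint angles; "qvel": joint speeds; "joint_efforts": joint torques, N m; "tcp_pos": TCP position; "ee_rot": TCP orientation; "force": force on the tool from outside, world axes, zero at the start; "ft_torque": the same for the moment, N m; "grip_width": finger opening in m.
Only numpy, scipy, OpenCV 4.12 (cv2) and the standard library are available. Lean on these libraries where they do the work, as an engineer would, in place of code of your own. Each camera call takes 0.05 s, during which the arm holds its last target.

## Working session

There is one attempt and no reset: what is moved stays moved. The work goes in short steps, Python scripts to look and compute and a shell command to move; the robot and the scene stay as the last step left them, time stands still between calls to the robot, and variables do not carry over. Pictures are saved under pics/ and viewed, and the job is handed in when it is done.

```bash
mkdir -p pics; ls; python3 - <<'E'
from plant import manip
import cv2
print(manip.observe(), manip.nose_length)
for n in("top","side"):
    c=manip.capture(n); cv2.imwrite(f"pics/{n}0.png",c["pixels"][:,:,::-1])
    print(n,c["fx"],c["fy"],c["cx"],c["cy"],c["R"],c["t"])
E
```

```text
pics
{'time': 0.0, 'joint_pos': array([ 1.19402723,  0.46843706, -0.01159704,  1.60364649,  0.00603961,
        1.07137732, -0.05630963]), 'qvel': array([-2.71534689e-04, -2.57454691e-04,  6.20598258e-05, -1.26883339e-03,
       -1.19218673e-03,  3.88337768e-04, -9.30237823e-05]), 'joint_efforts': array([-4.48378642e-04, -5.32392168e+01,  2.12863478e-02, -2.51310700e+01,
        1.14999327e-02,  7.66579964e-03, -5.71611793e-06]), 'tcp_pos': array([ 0.21268808, -0.61363975,  0.24128999]), 'ee_rot': array([-3.13976536e+00,  1.63836210e-04,  3.33709603e-01]), 'force': array([-0.28828504,  0.53858719, -0.57803497]), 'ft_torque': array([-0.01905876,  0.01992246, -0.00339247]), 'grip_width': 0.084941007918849} 0.011
top 484.3743310434127 484.3743310434127 324.7791303020951 234.88957505209626 [[ 0.02020638 -0.99973767 -0.01078409]
 [-0.99429701 -0.01896436 -0.10494668]
 [ 0.10471463  0.01284318 -0.99441938]] [-0.01761926  0.59954686  1.06608534]
side 516.8674344774568 516.8674344774568 327.0951243266173 241.86932654306216 [[ 0.90581484 -0.42334449  0.01670069]
 [-0.31370529 -0.69667505 -0.64516112]
 [ 0.28476036  0.57915742 -0.76386401]] [-0.52593641  0.20983307  0.7700321 ]
```

View pics/top0.png

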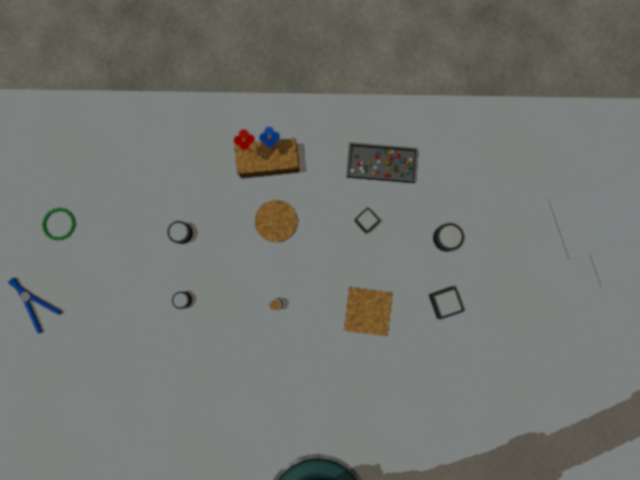

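View pics/side0.png

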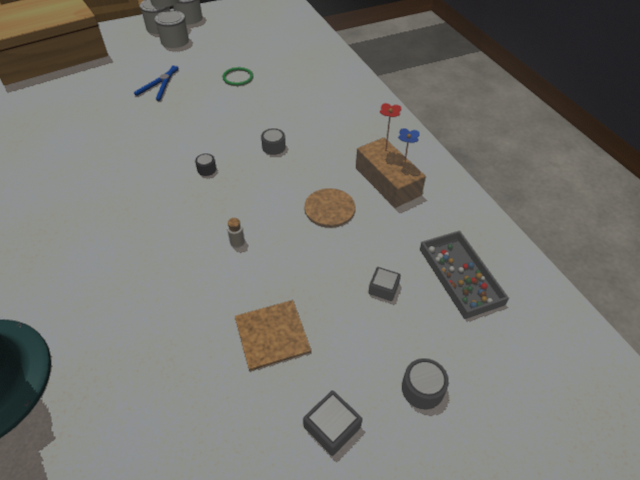

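Top view: the tins are round_large (449,237), square_large (447,302), square_small (368,220), round_medium (180,232) and round_small (181,300). The round mat is at (277,221), the square mat at (369,311) and the vial at (278,303). The side view shows the same layout.

```bash
cat > h.py <<'E'
import numpy as np, cv2
from plant import manip
def ray(c,uv,z):
    R,t=np.array(c["R"]),np.array(c["t"])
    d=R.T@np.array([(uv[0]-c["cx"])/c["fx"],(uv[1]-c["cy"])/c["fy"],1.]); o=-R.T@t
    return (o+d*(z-o[2])/d[2])
def lids(c,thr=75):
    "holes (lids) of dark rings: centre px, area, contour"
    g=cv2.cvtColor(c["pixels"],cv2.COLOR_RGB2GRAY)
    cs,h=cv2.findContours((g<thr).astype(np.uint8),cv2.RETR_CCOMP,cv2.CHAIN_APPROX_NONE)
    out=[]
    for k,h in zip(cs,h[0]):
        a=cv2.contourArea(k)
        if h[3]>=0 and a>60 and a<4000:
            out.append((k,a))
    return out
def mats(c):
    hsv=cv2.cvtColor(c["pixels"],cv2.COLOR_RGB2HSV)
    m=cv2.inRange(hsv,(8,90,40),(25,255,255))
    m=cv2.morphologyEx(m,cv2.MORPH_CLOSE,np.ones((5,5)))
    cs,_=cv2.findContours(m,cv2.RETR_EXTERNAL,cv2.CHAIN_APPROX_NONE)
    return [k for k in cs if cv2.contourArea(k)>50]
def world(c,k,z):
    "contour -> world xy polygon at z; centroid, min-area-rect"
    P=np.array([ray(c,p[0],z)[:2] for p in k],np.float32)*1000
    M=cv2.moments(P.reshape(-1,1,2)); ce=(M["m10"]/M["m00"],M["m01"]/M["m00"])
    r=cv2.minAreaRect(P.reshape(-1,1,2)); return np.round(ce,1),np.round(r[0],1),np.round(r[1],1),round(r[2],1)
E
cat > m0.py <<'E'
from h import *
for n in("top","side"):
    c=manip.capture(n); print(n)
    for z in (38,34,32,28): print(end="")
    for k,a in lids(c):
        u=k[:,0].mean(0).round(0)
        if n=="top" and not(u[1]>190 and u[1]<330): continue
        r=c["range_z"][int(u[1]),int(u[0])]
        R,t=c["R"],c["t"]; X=R.T@(np.array([(u[0]-c["cx"])/c["fx"],(u[1]-c["cy"])/c["fy"],1])*r-t)
        print("lid",u,a,X.round(3),[world(c,k,z/1000) for z in(round(float(X[2])*1000),)])
    for k in mats(c):
        u=k[:,0].mean(0).round(0)
        if cv2.contourArea(k)>300: print("cork",u,cv2.contourArea(k),world(c,k,.008))
E
python3 m0.py
```

```text
top
lid [448. 303.] 514.0 [ 0.453 -0.283  0.034] [(array([ 453.7, -281.9]), array([ 453.5, -282. ]), array([51.8, 52.6]), 19.4)]
lid [450. 236.] 436.5 [ 0.602 -0.287  0.04 ] [(array([ 601.5, -286.8]), array([ 601.3, -287.2]), array([51.8, 51.5]), 45.2)]
lid [ 59. 224.] 613.5 [ 0.617  0.622 -0.003] [(array([618. , 621.7]), array([618. , 622.1]), array([67.5, 65.2]), 47.8)]
cork [368. 311.] 1790.5 (array([ 429.9, -107.1]), array([ 430. , -107.2]), array([98. , 98.3]), 84.0)
cork [276. 221.] 1315.0 (array([633.3, 109.2]), array([633.9, 109.7]), array([96.4, 95.3]), 46.4)
cork [267. 158.] 1795.0 (array([781. , 134.2]), array([783.2, 135.3]), array([ 81.3, 145.5]), 7.1)
side
lid [332. 418.] 1237.5 [ 0.455 -0.283  0.036] [(array([ 455.8, -282.5]), array([ 455.9, -282.3]), array([49.3, 49.3]), 19.7)]
lid [426. 378.] 946.0 [ 0.603 -0.288  0.038] [(array([ 604.1, -286.9]), array([ 604.4, -286.8]), array([52.3, 51.6]), 17.6)]
lid [417.  52.] 133.5 [ 1.899  1.63  -0.749] [(array([1904., 1628.]), array([1911.1, 1638.6]), array([128.5, 100.1]), 33.3)]
lid [385.  50.] 124.0 [ 1.753  1.725 -0.754] [(array([1757.1, 1728.5]), array([1757.5, 1736.1]), array([146. ,  86.6]), 70.3)]
cork [271. 335.] 3305.0 (array([ 431.8, -109.2]), array([ 431.8, -109.4]), array([100.9,  98.4]), 84.0)
cork [329. 207.] 1376.5 (array([635.7, 107.5]), array([635.6, 106.6]), array([97.3, 95.8]), 65.9)
cork [391. 163.] 1514.5 (array([807.6, 172.5]), array([808.2, 171.8]), array([ 73.4, 149.2]), 6.9)
cork [496.  65.] 5344.5 (array([1246.5,  472.1]), array([1272.5,  401.7]), array([320.4, 909.6]), 17.8)
cork [62. 31.] 7804.0 (array([ 235.1, 1031.5]), array([ 288.6, 1028.8]), array([474.3, 391.1]), 87.0)
```

```bash
python3 - <<'E'
from h import *
c=manip.capture("top");s=manip.capture("side")
P=c["pixels"][:,:,::-1];Q=s["pixels"][:,:,::-1]
f=lambda I,u,v:cv2.resize(I[v-25:v+25,u-25:u+25],(260,260),interpolation=cv2.INTER_NEAREST)
cv2.imwrite("pics/crop.png",np.vstack([np.hstack([f(P,368,220),f(P,180,232),f(P,181,300)]),np.hstack([f(Q,385,283),f(Q,273,141),f(Q,206,164)])]))
for th in (85,95,105):
  for n,C in(("top",c),("side",s)):
    for k,a in lids(C,th):
        u=k[:,0].mean(0).round(0)
        X=world(C,k,.030)
        if 380<X[0][0]<680 and abs(X[0][1])<400: print(th,n,u,a,X)
E
```

```text
85 top [448. 303.] 487.0 (array([ 453.5, -282.8]), array([ 453.4, -282.9]), array([50.6, 51.3]), 19.4)
85 top [450. 236.] 411.0 (array([ 602.5, -289.1]), array([ 602.9, -289.1]), array([50.6, 51.9]), 45.5)
85 top [178. 231.] 283.5 (array([601.8, 329.5]), array([601.9, 329.3]), array([42.8, 43. ]), 47.0)
85 top [367. 219.] 247.0 (array([ 637.5, -101.3]), array([ 637. , -101.1]), array([37.1, 37.3]), 45.5)
85 side [332. 418.] 1214.0 (array([ 457. , -280.5]), array([ 457.1, -280.4]), array([49.4, 49.3]), 20.3)
85 side [426. 378.] 923.5 (array([ 607.5, -284.2]), array([ 607.1, -284.3]), array([51.5, 52.6]), 13.3)
95 top [180. 300.] 162.5 (array([447.2, 316.7]), array([447.4, 317.8]), array([32.2, 32.8]), 46.7)
95 top [368. 322.] 71.5 (array([ 406.6, -105.6]), array([ 405.8, -105.9]), array([24.2, 22.2]), 0.7)
95 top [372. 313.] 74.0 (array([ 428.1, -114.3]), array([ 427.4, -114.7]), array([17.2, 36.2]), 8.2)
95 top [448. 302.] 455.5 (array([ 453.6, -282.9]), array([ 453.4, -282.9]), array([49.4, 49.7]), 19.8)
95 top [450. 236.] 386.5 (array([ 602.7, -289.1]), array([ 602.9, -289.1]), arr
[... 661 characters left out ...]
.0 (array([ 602.5, -289.1]), array([ 602.9, -289.1]), array([47.4, 48.7]), 45.5)
105 top [178. 231.] 235.5 (array([601.6, 329.6]), array([601.3, 329.8]), array([39.4, 38.9]), 2.9)
105 top [367. 219.] 206.0 (array([ 637.5, -101.4]), array([ 637. , -101.1]), array([33.9, 34. ]), 45.5)
105 side [332. 417.] 1157.5 (array([ 457.1, -280.2]), array([ 457.1, -280. ]), array([48.2, 48. ]), 19.5)
105 side [426. 378.] 881.0 (array([ 607.6, -284.1]), array([ 607.7, -284. ]), array([50.5, 50.5]), 15.1)
105 side [385. 278.] 349.0 (array([ 639.7, -102.5]), array([ 639.8, -102.4]), array([37.1, 36.3]), 42.9)
105 side [272. 135.] 182.0 (array([605.2, 331. ]), array([605.1, 330.9]), array([40.9, 41.1]), 66.2)
```

View pics/crop.png

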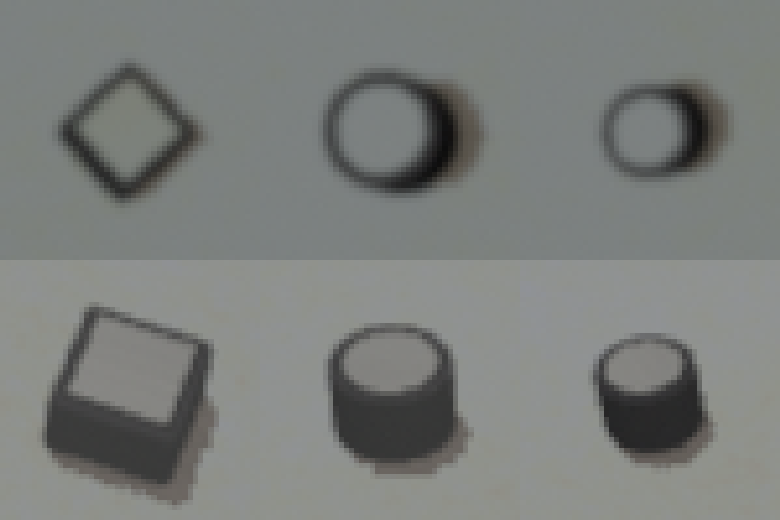

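```bash
cat > d.py <<'E'
import sys,numpy as np
from scipy.spatial.transform import Rotation as Ro
from plant import manip
x,y,z=map(float,sys.argv[1:4]); s=manip.observe(); R=Ro.from_euler("xyz",s["ee_rot"])
yaw=np.degrees(s["ee_rot"][2])
d=R.inv().apply(np.array([x,y,z])-s["tcp_pos"]*1000)
print("t",round(s["time"],2),"pos",(s["tcp_pos"]*1000).round(1),"yaw",yaw.round(2),"tool delta",d.round(1),"F",s["force"].round(1),"w",s["grip_width"].round(4),"j7",s["joint_pos"][6].round(2))
if len(sys.argv)>4: print("twist",round((yaw-float(sys.argv[4])+90)%180-90,1))
E
python3 -m creep '[{"gripper":1,"slide":[28,-10.7,0],"twist":0},{"gripper":1,"slide":[28,-10.7,0],"twist":0},{"gripper":1,"slide":[28,-10.7,0],"twist":0},{"gripper":1,"slide":[28,-10.7,0],"twist":0},{"gripper":1,"slide":[28,-10.7,0],"twist":0},{"gripper":1,"slide":[28,-10.7,0],"twist":0},{"gripper":1,"slide":[28,-10.7,0],"twist":0},{"gripper":1,"slide":[28,-10.7,0],"twist":0},{"gripper":1,"slide":[28,-10.7,0],"twist":0},{"gripper":1,"slide":[28,-10.7,0],"twist":0},{"gripper":1,"slide":[28,-10.7,0],"twist":0},{"gripper":1,"slide":[28,-10.7,0],"twist":0}]' 40; python3 d.py 603 -287 60
```

```text
time: 1.3
tcp_pos: [0.4893, -0.3817, 0.2423]
ee_rot: [3.141, 0.0, 0.334]
force: [0.4, -0.9, 0.4]
grip_width: 0.0857Traceback (most recent call last):
  File "d.py", line 7, in <module>
    print("t",round(s["time"],2),"pos",(s["tcp_pos"]*1000).round(1),"yaw",yaw.round(2),"tool delta",d.round(1),"F",s["force"].round(1),"w",s["grip_width"].round(4),"j7",s["joint_pos"][6].round(2))
                                                                                                                                           ^^^^^^^^^^^^^^^^^^^^^
AttributeError: 'float' object has no attribute 'round'
```

```bash
sed -i 's/s\["grip_width"\].round(4)/round(float(s["grip_width"]),4)/' d.py
python3 -m creep '[{"gripper":1,"slide":[28,-10.6,0],"twist":0},{"gripper":1,"slide":[28,-10.6,10],"twist":0},{"gripper":1,"slide":[28,-10.6,20],"twist":0},{"gripper":1,"slide":[28,-10.6,30],"twist":0},{"gripper":1,"slide":[27,-10,30],"twist":0},{"gripper":1,"slide":[0,0,30],"twist":0},{"gripper":1,"slide":[0,0,30],"twist":0},{"gripper":1,"slide":[0,0,10],"twist":0},{"gripper":1,"slide":[0,0,0],"twist":0}]'; python3 d.py 603 -287 18
```

```text
time: 2.05
tcp_pos: [0.5998, -0.2874, 0.0794]
ee_rot: [-3.137, 0.005, 0.334]
force: [-0.1, -0.5, 1.2]
grip_width: 0.0855
t 2.05 pos [ 599.8 -287.4   79.4] yaw 19.11 tool delta [ 3.4  0.9 61.4] F [-0.1 -0.5  1.2] w 0.0855 j7 -0.93
```

```bash

python3 -m creep '[{"gripper":1,"slide":[1,0,0],"twist":0},{"gripper":1,"slide":[0,0,15],"twist":0},{"gripper":1,"slide":[0,0,20],"twist":0},{"gripper":1,"slide":[0,0,20],"twist":0},{"gripper":1,"slide":[0,0,8],"twist":0},{"gripper":1,"slide":[0,0,0],"twist":0},{"gripper":1,"slide":[0,0,0],"twist":0}]'; python3 d.py 603 -287 16
```

```text
time: 2.63
tcp_pos: [0.6036, -0.2882, 0.0207]
ee_rot: [3.141, -0.001, 0.333]
force: [1.1, -0.7, 2.2]
grip_width: 0.0857
t 2.63 pos [ 603.6 -288.2   20.7] yaw 19.1 tool delta [-0.2 -1.3  4.7] F [ 1.1 -0.7  2.2] w 0.0857 j7 -0.94
```

```bash
python3 - <<'E'
from h import *
a=manip.capture("side");cv2.imwrite("pics/s1.png",cv2.resize(a["pixels"][280:480,250:520,::-1],(780,578)))
E
```

```text
(no output)
```

View pics/s1.png

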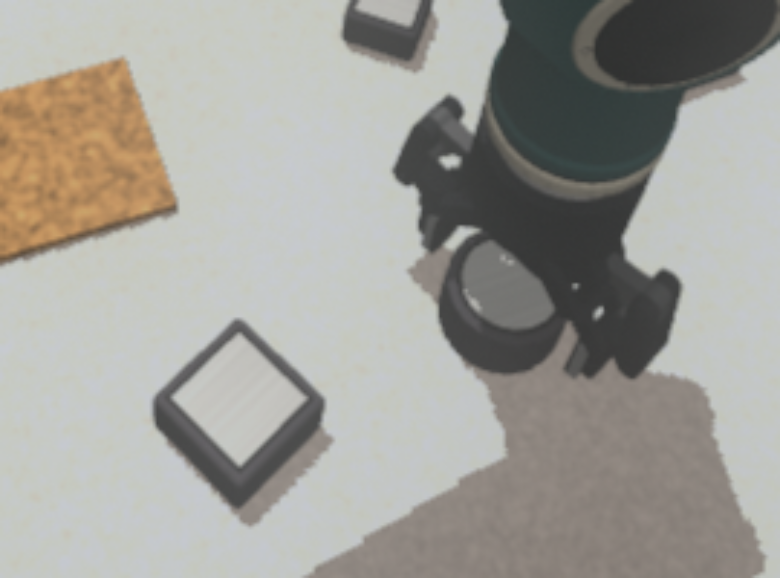

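The jaws straddle round_large, with fingers at about (440,230) and (590,360) in the crop. I'll lower a little and close.

```bash

python3 -m creep '[{"gripper":1,"slide":[0,-1,5],"twist":0},{"gripper":0.6,"slide":[0,0,0],"twist":0},{"gripper":0.6,"slide":[0,0,0],"twist":0},{"gripper":0.6,"slide":[0,0,0],"twist":0},{"gripper":0.6,"slide":[0,0,0],"twist":0},{"gripper":0.6,"slide":[0,0,0],"twist":0},{"gripper":0.6,"slide":[0,0,0],"twist":0}]' 50; python3 d.py 603 -287 16
python3 -m creep '[{"gripper":0.6,"slide":[0,0,-10],"twist":0},{"gripper":0.6,"slide":[0,0,-20],"twist":0},{"gripper":0.6,"slide":[0,0,-30],"twist":0},{"gripper":0.6,"slide":[0,0,-30],"twist":0},{"gripper":0.6,"slide":[0,0,-30],"twist":0},{"gripper":0.6,"slide":[0,0,-30],"twist":0},{"gripper":0.6,"slide":[0,0,-20],"twist":0},{"gripper":0.6,"slide":[0,0,-10],"twist":0},{"gripper":0.6,"slide":[0,0,0],"twist":0}]'; python3 d.py 634.5 108.3 23
```

```text
time: 3.27
tcp_pos: [0.6033, -0.287, 0.0157]
ee_rot: [3.141, -0.001, 0.334]
force: [-1.2, 0.7, 5.7]
grip_width: 0.0626
t 3.27 pos [ 603.3 -287.    15.7] yaw 19.12 tool delta [-0.3 -0.1 -0.3] F [-1.2  0.7  5.7] w 0.0626 j7 -0.94
time: 4.02
tcp_pos: [0.6038, -0.2872, 0.1976]
ee_rot: [3.138, -0.003, 0.334]
force: [0.7, -0.3, -1.3]
grip_width: 0.063
t 4.02 pos [ 603.8 -287.2  197.6] yaw 19.12 tool delta [ 158.  -364.2  173.9] F [ 0.7 -0.3 -1.3] w 0.063 j7 -0.91
```

```bash

python3 -m creep '[{"gripper":0.6,"slide":[6,-14,0],"twist":0},{"gripper":0.6,"slide":[13,-30,0],"twist":0},{"gripper":0.6,"slide":[13,-30,0],"twist":0},{"gripper":0.6,"slide":[13,-30,0],"twist":0},{"gripper":0.6,"slide":[13,-30,0],"twist":0},{"gripper":0.6,"slide":[13,-30,0],"twist":0},{"gripper":0.6,"slide":[13,-30,0],"twist":0},{"gripper":0.6,"slide":[13,-30,0],"twist":0},{"gripper":0.6,"slide":[13,-30,0],"twist":0},{"gripper":0.6,"slide":[13,-30,0],"twist":0},{"gripper":0.6,"slide":[13,-30,0],"twist":0},{"gripper":0.6,"slide":[13,-30,0],"twist":0}]'; python3 d.py 634.5 108.3 60

```

```text
time: 5.02
tcp_pos: [0.6286, 0.0898, 0.192]
ee_rot: [-3.14, 0.005, 0.335]
force: [0.8, -0.4, -1.3]
grip_width: 0.0628
t 5.02 pos [628.6  89.8 192. ] yaw 19.19 tool delta [ 12.3 -15.4 132. ] F [ 0.8 -0.4 -1.3] w 0.0628 j7 -1.54
```

```bash

python3 -m creep '[{"gripper":0.6,"slide":[6,-10,0],"twist":0},{"gripper":0.6,"slide":[4,-5,20],"twist":0},{"gripper":0.6,"slide":[1,0,30],"twist":0},{"gripper":0.6,"slide":[0,0,30],"twist":0},{"gripper":0.6,"slide":[0,0,30],"twist":0},{"gripper":0.6,"slide":[0,0,22],"twist":0},{"gripper":0.6,"slide":[0,0,10],"twist":0},{"gripper":0.6,"slide":[0,0,0],"twist":0},{"gripper":0.6,"slide":[0,0,0],"twist":0}]'; python3 d.py 634.5 108.3 24

```

```text
time: 5.77
tcp_pos: [0.6356, 0.1052, 0.052]
ee_rot: [-3.141, 0.002, 0.334]
force: [-0.4, 0.1, -1.3]
grip_width: 0.0629
t 5.77 pos [635.6 105.2  52. ] yaw 19.15 tool delta [ 0.  -3.2 28. ] F [-0.4  0.1 -1.3] w 0.0629 j7 -1.6
```

```bash
python3 - <<'E'
from h import *
a=manip.capture("side");cv2.imwrite("pics/s2.png",cv2.resize(a["pixels"][90:290,200:470,::-1],(780,578)))
E
```

```text
(no output)
```

View pics/s2.png

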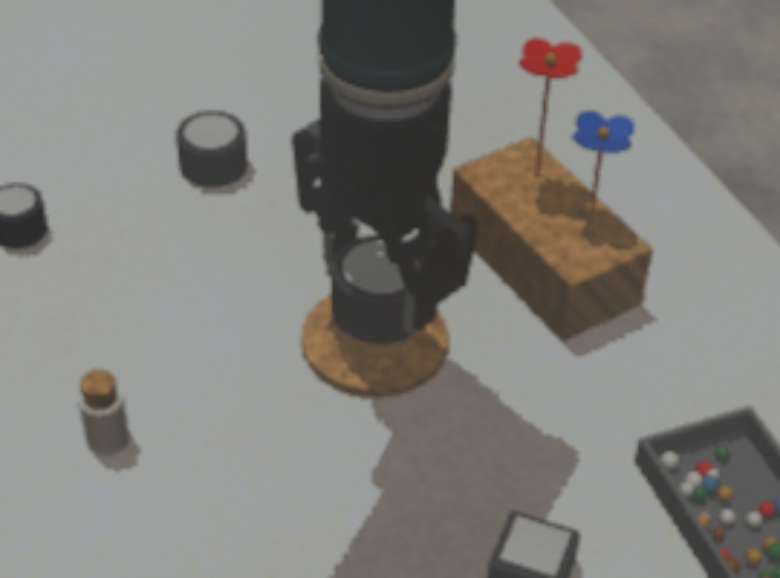

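Round_large is held upright above the round mat, with clear space to the brick.

```bash

python3 -m creep '[{"gripper":0.6,"slide":[0,-3,8],"twist":0},{"gripper":0.6,"slide":[0,0,10],"twist":0},{"gripper":0.6,"slide":[0,0,6],"twist":0},{"gripper":0.6,"slide":[0,0,2],"twist":0},{"gripper":0.6,"slide":[0,0,1],"twist":0},{"gripper":0.6,"slide":[0,0,0],"twist":0},{"gripper":0.6,"slide":[0,0,0],"twist":0}]'; python3 d.py 634.5 108.3 24

```

```text
time: 6.4
tcp_pos: [0.6355, 0.1076, 0.0259]
ee_rot: [3.141, -0.0, 0.334]
force: [0.2, 0.3, -1.7]
grip_width: 0.0627
t 6.4 pos [635.5 107.6  25.9] yaw 19.12 tool delta [-0.8 -1.   1.9] F [ 0.2  0.3 -1.7] w 0.0627 j7 -1.61
```

```bash

python3 -m creep '[{"gripper":0.6,"slide":[0,0,1],"twist":0},{"gripper":0.6,"slide":[0,0,0.7],"twist":0},{"gripper":0.6,"slide":[0,0,0],"twist":0},{"gripper":0.6,"slide":[0,0,0],"twist":0}]'; python3 d.py 634.5 108.3 24
python3 -m creep '[{"gripper":0.8,"slide":[0,0,0],"twist":0},{"gripper":1,"slide":[0,0,0],"twist":0},{"gripper":1,"slide":[0,0,0],"twist":0},{"gripper":1,"slide":[0,0,0],"twist":0},{"gripper":1,"slide":[0,0,-20],"twist":0},{"gripper":1,"slide":[0,0,-30],"twist":0},{"gripper":1,"slide":[0,0,-30],"twist":0},{"gripper":1,"slide":[0,0,-30],"twist":0},{"gripper":1,"slide":[0,0,-30],"twist":0},{"gripper":1,"slide":[0,0,-20],"twist":0},{"gripper":1,"slide":[0,0,-10],"twist":0}]'; python3 d.py 454.7 -282.2 60 19.7

```

```text
time: 6.73
tcp_pos: [0.6353, 0.1076, 0.0241]
ee_rot: [3.142, -0.0, 0.334]
force: [0.3, 0.1, -1.2]
grip_width: 0.0627
t 6.73 pos [635.3 107.6  24.1] yaw 19.12 tool delta [-0.6 -0.9  0.1] F [ 0.3  0.1 -1.2] w 0.0627 j7 -1.61
time: 7.65
tcp_pos: [0.6368, 0.108, 0.1978]
ee_rot: [3.141, -0.005, 0.334]
force: [-0.4, -0.5, 0.3]
grip_width: 0.0855
t 7.65 pos [636.8 108.  197.8] yaw 19.12 tool delta [-300.6  309.   136.5] F [-0.4 -0.5  0.3] w 0.0855 j7 -1.56
twist -0.6
```

```bash

python3 -m creep '[{"gripper":1,"slide":[-12,12,0],"twist":-0.6},{"gripper":1,"slide":[-24,25,0],"twist":0},{"gripper":1,"slide":[-24,25,0],"twist":0},{"gripper":1,"slide":[-24,25,0],"twist":0},{"gripper":1,"slide":[-24,25,0],"twist":0},{"gripper":1,"slide":[-24,25,0],"twist":0},{"gripper":1,"slide":[-24,25,0],"twist":0},{"gripper":1,"slide":[-24,25,0],"twist":0},{"gripper":1,"slide":[-24,25,0],"twist":0},{"gripper":1,"slide":[-24,25,0],"twist":0},{"gripper":1,"slide":[-24,25,0],"twist":0},{"gripper":1,"slide":[-24,25,0],"twist":0}]'; python3 d.py 454.7 -282.2 60 19.7
python3 - <<'E'
from h import *
a=manip.capture("side");cv2.imwrite("pics/s3.png",a["pixels"][:,:,::-1])
E
```

```text
time: 8.65
tcp_pos: [0.4708, -0.2568, 0.1934]
ee_rot: [-3.141, 0.001, 0.344]
force: [0.7, -0.9, -0.3]
grip_width: 0.0853
t 8.65 pos [ 470.8 -256.8  193.4] yaw 19.72 tool delta [-23.6  18.6 133.4] F [ 0.7 -0.9 -0.3] w 0.0853 j7 -0.84
twist 0.0
```

View pics/s3.png

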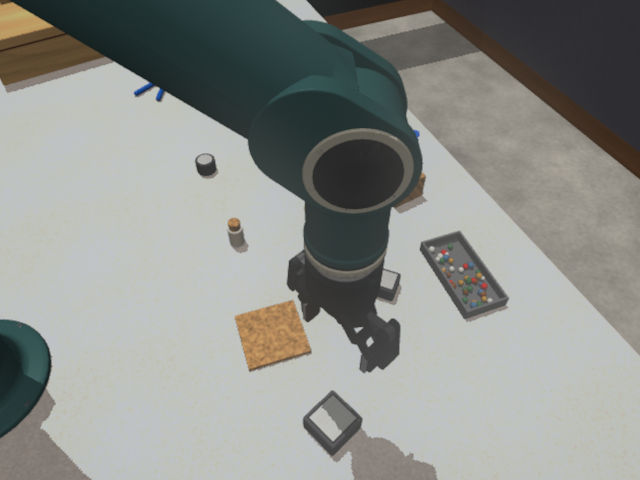

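The arm hides the round mat here, and square_large at (332,420) is untouched. Next is the descent.

```bash

python3 -m creep '[{"gripper":1,"slide":[-12,10,0],"twist":0},{"gripper":1,"slide":[-9,7,20],"twist":0},{"gripper":1,"slide":[-1,1,30],"twist":0},{"gripper":1,"slide":[0,0,30],"twist":0},{"gripper":1,"slide":[0,0,30],"twist":0},{"gripper":1,"slide":[0,0,20],"twist":0},{"gripper":1,"slide":[0,0,0],"twist":0},{"gripper":1,"slide":[0,0,0],"twist":0}]'; python3 d.py 454.7 -282.2 16 19.7

```

```text
time: 9.37
tcp_pos: [0.4568, -0.2792, 0.063]
ee_rot: [-3.139, 0.002, 0.344]
force: [0.1, 0.0, 0.1]
grip_width: 0.0851
t 9.37 pos [ 456.8 -279.2   63. ] yaw 19.73 tool delta [-2.8  2.2 47. ] F [0.1 0.  0.1] w 0.0851 j7 -0.82
twist 0.0
```

```bash

python3 -m creep '[{"gripper":1,"slide":[-2.5,2,5],"twist":0},{"gripper":1,"slide":[0,0,15],"twist":0},{"gripper":1,"slide":[0,0,15],"twist":0},{"gripper":1,"slide":[0,0,9],"twist":0},{"gripper":1,"slide":[0,0,2],"twist":0},{"gripper":1,"slide":[0,0,0],"twist":0}]'; python3 d.py 454.7 -282.2 16 19.7
python3 -m creep '[{"gripper":0.5,"slide":[0,0,0],"twist":0},{"gripper":0.5,"slide":[0,0,0],"twist":0},{"gripper":0.5,"slide":[0,0,0],"twist":0},{"gripper":0.5,"slide":[0,0,0],"twist":0},{"gripper":0.5,"slide":[0,0,0],"twist":0},{"gripper":0.5,"slide":[0,0,0],"twist":0}]'; python3 d.py 454.7 -282.2 16 19.7
python3 -m creep '[{"gripper":0.5,"slide":[0,0,-10],"twist":0},{"gripper":0.5,"slide":[0,0,-20],"twist":0},{"gripper":0.5,"slide":[0,0,-25],"twist":0},{"gripper":0.5,"slide":[0,0,-25],"twist":0},{"gripper":0.5,"slide":[0,0,-15],"twist":0},{"gripper":0.5,"slide":[0,0,-10],"twist":0},{"gripper":0.5,"slide":[0,0,0],"twist":0}]'; python3 d.py 430.9 -108.2 60 -6
```

```text
time: 9.87
tcp_pos: [0.456, -0.2828, 0.0183]
ee_rot: [3.141, -0.0, 0.344]
force: [-0.5, 0.8, 0.2]
grip_width: 0.0853
t 9.87 pos [ 456.  -282.8   18.3] yaw 19.72 tool delta [-1.  -1.   2.3] F [-0.5  0.8  0.2] w 0.0853 j7 -0.83
twist 0.0
time: 10.37
tcp_pos: [0.4566, -0.283, 0.0193]
ee_rot: [3.14, -0.001, 0.344]
force: [-0.0, 0.9, 6.3]
grip_width: 0.059
t 10.37 pos [ 456.6 -283.    19.3] yaw 19.72 tool delta [-1.5 -1.4  3.3] F [-0.   0.9  6.3] w 0.059 j7 -0.83
twist 0.0
time: 10.95
tcp_pos: [0.457, -0.2834, 0.1257]
ee_rot: [3.138, -0.003, 0.344]
force: [0.5, -0.2, -1.4]
grip_width: 0.0591
t 10.95 pos [ 457.  -283.4  125.7] yaw 19.72 tool delta [  34.3 -173.9   65.1] F [ 0.5 -0.2 -1.4] w 0.0591 j7 -0.8
twist 25.7
```

```bash

python3 -m creep '[{"gripper":0.5,"slide":[0,-5,0],"twist":5},{"gripper":0.5,"slide":[0,-15,0],"twist":5.2},{"gripper":0.5,"slide":[0,-20,0],"twist":5.2},{"gripper":0.5,"slide":[0,-25,0],"twist":5.2},{"gripper":0.5,"slide":[0,-25,0],"twist":5.1},{"gripper":0.5,"slide":[0,-25,0],"twist":0},{"gripper":0.5,"slide":[0,-20,0],"twist":0},{"gripper":0.5,"slide":[0,-15,0],"twist":0},{"gripper":0.5,"slide":[0,-10,0],"twist":0},{"gripper":0.5,"slide":[0,0,0],"twist":0},{"gripper":0.5,"slide":[0,0,0],"twist":0}]'; python3 d.py 430.9 -108.2 60 -6
```

```text
time: 11.87
tcp_pos: [0.4525, -0.1243, 0.1226]
ee_rot: [3.141, 0.001, -0.104]
force: [-1.2, -0.9, -1.3]
grip_width: 0.0592
t 11.87 pos [ 452.5 -124.3  122.6] yaw -5.94 tool delta [-23.1 -13.8  62.6] F [-1.2 -0.9 -1.3] w 0.0592 j7 -1.51
twist 0.1
```

```bash

python3 -m creep '[{"gripper":0.5,"slide":[-10,-6,5],"twist":0},{"gripper":0.5,"slide":[-10,-6,15],"twist":0},{"gripper":0.5,"slide":[-2,-1.8,25],"twist":0},{"gripper":0.5,"slide":[0,0,25],"twist":0},{"gripper":0.5,"slide":[0,0,12],"twist":0},{"gripper":0.5,"slide":[0,0,5],"twist":0},{"gripper":0.5,"slide":[0,0,2],"twist":0},{"gripper":0.5,"slide":[0,0,0],"twist":0},{"gripper":0.5,"slide":[0,0,0],"twist":0}]'; python3 d.py 430.9 -108.2 27 -6
```

```text
time: 12.62
tcp_pos: [0.433, -0.1088, 0.0347]
ee_rot: [3.141, -0.001, -0.105]
force: [0.9, -1.0, -1.5]
grip_width: 0.0586
t 12.62 pos [ 433.  -108.8   34.7] yaw -6.03 tool delta [-2.2 -0.4  7.7] F [ 0.9 -1.  -1.5] w 0.0586 j7 -1.56
twist -0.0
```

```bash

python3 -m creep '[{"gripper":0.5,"slide":[-1,0,3],"twist":0},{"gripper":0.5,"slide":[0,0,2.5],"twist":0},{"gripper":0.5,"slide":[0,0,1],"twist":0},{"gripper":0.5,"slide":[0,0,0.5],"twist":0},{"gripper":0.5,"slide":[0,0,0],"twist":0},{"gripper":0.5,"slide":[0,0,0],"twist":0}]'; python3 d.py 430.9 -108.2 27 -6
```

```text
time: 13.12
tcp_pos: [0.4314, -0.1081, 0.0272]
ee_rot: [3.141, -0.0, -0.104]
force: [-0.0, -0.3, 1.7]
grip_width: 0.0589
t 13.12 pos [ 431.4 -108.1   27.2] yaw -5.97 tool delta [-0.5  0.2  0.2] F [-0.  -0.3  1.7] w 0.0589 j7 -1.56
twist 0.0
```

```bash

python3 -m creep '[{"gripper":0.8,"slide":[0,0,0],"twist":0},{"gripper":1,"slide":[0,0,0],"twist":0},{"gripper":1,"slide":[0,0,0],"twist":0},{"gripper":1,"slide":[0,0,0],"twist":0},{"gripper":1,"slide":[0,0,-20],"twist":0},{"gripper":1,"slide":[0,0,-30],"twist":0},{"gripper":1,"slide":[0,0,-30],"twist":0},{"gripper":1,"slide":[0,0,-20],"twist":0},{"gripper":1,"slide":[10,0,0],"twist":-7},{"gripper":1,"slide":[10,0,0],"twist":-7},{"gripper":1,"slide":[10,0,0],"twist":-7},{"gripper":1,"slide":[10,0,0],"twist":-7}]'
python3 -m creep '[{"gripper":1,"slide":[10,0,0],"twist":-7},{"gripper":1,"slide":[10,0,0],"twist":-7},{"gripper":1,"slide":[10,0,0],"twist":-7},{"gripper":1,"slide":[10,0,0],"twist":-2},{"gripper":1,"slide":[0,0,0],"twist":0}]'; python3 d.py 639 -101.3 60 45
```

```text
time: 14.12
tcp_pos: [0.4715, -0.1052, 0.1274]
ee_rot: [3.141, -0.001, 0.39]
force: [-0.4, -0.0, 0.1]
grip_width: 0.0853
time: 14.53
tcp_pos: [0.5057, -0.082, 0.1271]
ee_rot: [3.142, -0.002, 0.787]
force: [0.1, -0.5, -0.3]
grip_width: 0.0855
t 14.53 pos [505.7 -82.  127.1] yaw 45.07 tool delta [ 80.4 108.   67.3] F [ 0.1 -0.5 -0.3] w 0.0855 j7 -0.83
twist 0.1
```

```bash

python3 -m creep '[{"gripper":1,"slide":[8,11,0],"twist":0},{"gripper":1,"slide":[18,24,0],"twist":0},{"gripper":1,"slide":[18,24,5],"twist":0},{"gripper":1,"slide":[18,24,15],"twist":0},{"gripper":1,"slide":[12,16,20],"twist":0},{"gripper":1,"slide":[5,8,20],"twist":0},{"gripper":1,"slide":[0,0,8],"twist":0},{"gripper":1,"slide":[0,0,0],"twist":0},{"gripper":1,"slide":[0,0,0],"twist":0}]'; python3 d.py 639 -101.3 16 45
python3 - <<'E'
from h import *
a=manip.capture("side");cv2.imwrite("pics/s4.png",cv2.resize(a["pixels"][200:440,200:520,::-1],(800,600)))
E
```

```text
time: 15.28
tcp_pos: [0.6346, -0.1032, 0.0588]
ee_rot: [-3.14, 0.001, 0.785]
force: [0.0, 0.4, 0.4]
grip_width: 0.085
t 15.28 pos [ 634.6 -103.2   58.8] yaw 44.97 tool delta [ 4.5  1.9 42.7] F [0.  0.4 0.4] w 0.085 j7 -0.83
twist -0.0
```

View pics/s4.png

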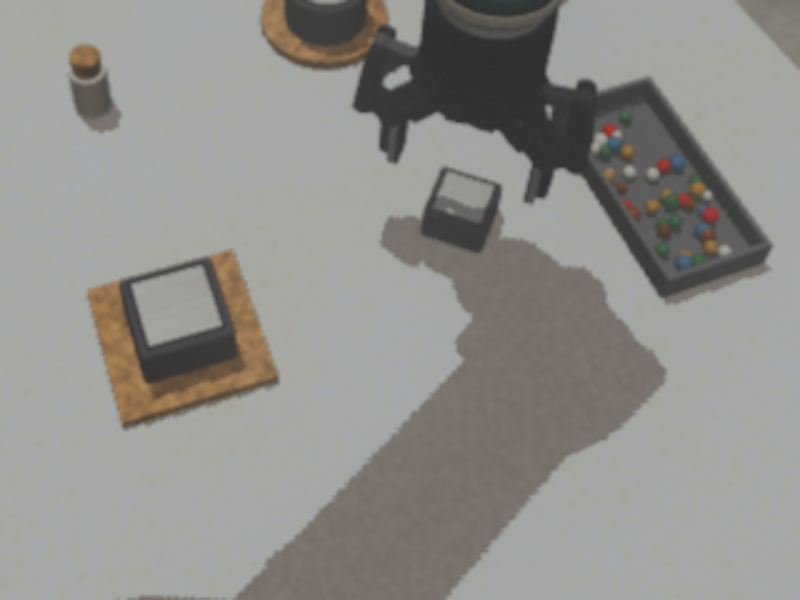

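Square_large sits centred on its mat. The jaws hang over square_small at (460,210), clear of the tray.

```bash

python3 -m creep '[{"gripper":1,"slide":[3,1,5],"twist":0},{"gripper":1,"slide":[0,0,12],"twist":0},{"gripper":1,"slide":[0,0,15],"twist":0},{"gripper":1,"slide":[0,0,8],"twist":0},{"gripper":1,"slide":[0,0,2],"twist":0},{"gripper":1,"slide":[0,0,0],"twist":0}]'; python3 d.py 639 -101.3 17 45
python3 -m creep '[{"gripper":0.7,"slide":[0,0,0],"twist":0},{"gripper":0.3,"slide":[0,0,0],"twist":0},{"gripper":0.3,"slide":[0,0,0],"twist":0},{"gripper":0.3,"slide":[0,0,0],"twist":0},{"gripper":0.3,"slide":[0,0,0],"twist":0},{"gripper":0.3,"slide":[0,0,0],"twist":0},{"gripper":0.3,"slide":[0,0,0],"twist":0}]' 40; python3 d.py 639 -101.3 17 45

```

```text
time: 15.83
tcp_pos: [0.6376, -0.1018, 0.0154]
ee_rot: [-3.139, 0.002, 0.786]
force: [-0.2, -0.0, 0.2]
grip_width: 0.0854
t 15.83 pos [ 637.6 -101.8   15.4] yaw 45.02 tool delta [ 1.4  0.6 -1.6] F [-0.2 -0.   0.2] w 0.0854 j7 -0.85
twist 0.0
time: 16.42
tcp_pos: [0.6393, -0.102, 0.0179]
ee_rot: [3.14, -0.001, 0.786]
force: [-0.1, 1.4, 5.7]
grip_width: 0.0432
t 16.42 pos [ 639.3 -102.    17.9] yaw 45.02 tool delta [ 0.3 -0.8  0.9] F [-0.1  1.4  5.7] w 0.0432 j7 -0.85
twist 0.0
```

```bash

python3 -m creep '[{"gripper":0.3,"slide":[0,0,-10],"twist":0},{"gripper":0.3,"slide":[0,0,-20],"twist":0},{"gripper":0.3,"slide":[0,0,-25],"twist":0},{"gripper":0.3,"slide":[0,0,-25],"twist":0},{"gripper":0.3,"slide":[0,0,-15],"twist":7},{"gripper":0.3,"slide":[0,0,-10],"twist":7},{"gripper":0.3,"slide":[0,0,0],"twist":7},{"gripper":0.3,"slide":[0,0,0],"twist":7},{"gripper":0.3,"slide":[0,0,0],"twist":7},{"gripper":0.3,"slide":[0,0,0],"twist":7},{"gripper":0.3,"slide":[0,0,0],"twist":7},{"gripper":0.3,"slide":[0,0,0],"twist":2}]'; python3 d.py 431 -108 60 -6
python3 - <<'E'
from h import *
for n in("top","side"):
  C=manip.capture(n)
  for k,a in lids(C,95):
    X=world(C,k,.042)
    if 380<X[0][0]<480 and -160<X[0][1]<-50: print(n,a,X)
  for k in mats(C):
    X=world(C,k,.008)
    if 380<X[0][0]<680 and -160<X[0][1]<150: print(n,"mat",X)
E
```

```text
time: 17.42
tcp_pos: [0.6382, -0.1017, 0.1221]
ee_rot: [3.141, 0.001, -0.109]
force: [-0.3, 0.2, -1.1]
grip_width: 0.0432
t 17.42 pos [ 638.2 -101.7  122.1] yaw -6.27 tool delta [-205.2   28.9   62.3] F [-0.3  0.2 -1.1] w 0.0432 j7 -1.58
twist -0.3
top mat (array([439.7, 107.1]), array([439.2, 107.1]), array([18.1, 18.4]), 1.2)
top mat (array([430.4, -63.8]), array([434.9, -64. ]), array([12.7, 97.6]), 85.6)
top mat (array([633.3, 109.4]), array([633.9, 109.7]), array([96.4, 95.3]), 46.4)
side 857.5 (array([ 431.8, -108.3]), array([ 431.7, -108.3]), array([50.7, 49.6]), 83.8)
side mat (array([ 428.1, -120.3]), array([ 431.8, -109.5]), array([100.6,  98.4]), 84.0)
side mat (array([451.8, 143.2]), array([452.1, 144.2]), array([20.4, 19.5]), 65.8)
side mat (array([626.1,  97.1]), array([632.4, 100.7]), array([79.6, 95.9]), 63.6)
```

```bash

python3 -m creep '[{"gripper":0.3,"slide":[-10,1.5,0],"twist":0},{"gripper":0.3,"slide":[-25,3.5,0],"twist":0},{"gripper":0.3,"slide":[-25,3.5,0],"twist":0},{"gripper":0.3,"slide":[-25,3.5,0],"twist":0},{"gripper":0.3,"slide":[-25,3.5,0],"twist":0},{"gripper":0.3,"slide":[-25,3.5,0],"twist":0},{"gripper":0.3,"slide":[-25,3.5,0],"twist":0},{"gripper":0.3,"slide":[-25,3.5,0],"twist":0},{"gripper":0.3,"slide":[-15,2,0],"twist":0},{"gripper":0.3,"slide":[-4,1,0],"twist":0},{"gripper":0.3,"slide":[0,0,0],"twist":0},{"gripper":0.3,"slide":[0,0,0],"twist":0}]'; python3 d.py 431 -108 60 -6
```

```text
time: 18.52
tcp_pos: [0.4341, -0.1097, 0.1226]
ee_rot: [3.142, -0.002, -0.104]
force: [0.0, 0.0, -0.8]
grip_width: 0.0434
t 18.52 pos [ 434.1 -109.7  122.6] yaw -5.94 tool delta [-3.4 -1.3 62.5] F [ 0.   0.  -0.8] w 0.0434 j7 -1.52
twist 0.1
```

```bash

python3 -m creep '[{"gripper":0.3,"slide":[-2.5,-0.8,10],"twist":0},{"gripper":0.3,"slide":[0,0,20],"twist":0},{"gripper":0.3,"slide":[0,0,15],"twist":0},{"gripper":0.3,"slide":[0,0,9],"twist":0},{"gripper":0.3,"slide":[0,0,3],"twist":0},{"gripper":0.3,"slide":[0,0,0],"twist":0},{"gripper":0.3,"slide":[0,0,0],"twist":0},{"gripper":0.3,"slide":[0,0,0],"twist":0}]'; python3 d.py 431 -108 60 -6
```

```text
time: 19.18
tcp_pos: [0.4312, -0.1086, 0.0657]
ee_rot: [3.141, -0.001, -0.104]
force: [0.5, 0.3, -1.5]
grip_width: 0.0434
t 19.18 pos [ 431.2 -108.6   65.7] yaw -5.97 tool delta [-0.3 -0.6  5.7] F [ 0.5  0.3 -1.5] w 0.0434 j7 -1.52
twist 0.0
```

```bash
python3 - <<'E'
from h import *
a=manip.capture("side");cv2.imwrite("pics/s5.png",cv2.resize(a["pixels"][230:410,160:400,::-1],(800,600)))
E
```

```text
(no output)
```

View pics/s5.png

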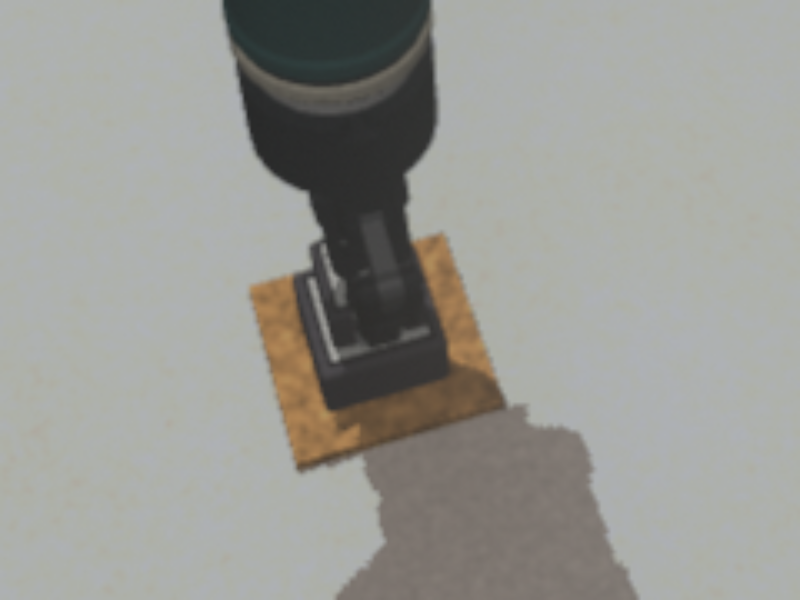

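The small square tin is over the large one, aligned. I'll lower the last ~5 mm.

```bash

python3 -m creep '[{"gripper":0.3,"slide":[0,0,3],"twist":0},{"gripper":0.3,"slide":[0,0,1],"twist":0},{"gripper":0.3,"slide":[0,0,0.5],"twist":0},{"gripper":0.3,"slide":[0,0,0],"twist":0},{"gripper":0.3,"slide":[0,0,0],"twist":0}]'; python3 d.py 431 -108 60 -6
```

```text
time: 19.65
tcp_pos: [0.4304, -0.1085, 0.0606]
ee_rot: [3.142, 0.0, -0.104]
force: [-0.8, -0.3, -1.2]
grip_width: 0.0433
t 19.65 pos [ 430.4 -108.5   60.6] yaw -5.98 tool delta [ 0.6 -0.6  0.6] F [-0.8 -0.3 -1.2] w 0.0433 j7 -1.52
twist 0.0
```

```bash

python3 -m creep '[{"gripper":0.3,"slide":[0,0,1],"twist":0},{"gripper":0.3,"slide":[0,0,0.5],"twist":0},{"gripper":0.3,"slide":[0,0,0],"twist":0},{"gripper":0.3,"slide":[0,0,0],"twist":0}]'; python3 d.py 431 -108 60 -6
```

```text
time: 19.98
tcp_pos: [0.4305, -0.1085, 0.0598]
ee_rot: [3.141, -0.0, -0.104]
force: [-3.3, 0.7, 9.0]
grip_width: 0.0432
t 19.98 pos [ 430.5 -108.5   59.8] yaw -5.98 tool delta [ 0.4 -0.6 -0.2] F [-3.3  0.7  9. ] w 0.0432 j7 -1.52
twist 0.0
```

```bash

python3 -m creep '[{"gripper":0.5,"slide":[0,0,0],"twist":0},{"gripper":0.8,"slide":[0,0,0],"twist":0},{"gripper":1,"slide":[0,0,0],"twist":0},{"gripper":1,"slide":[0,0,0],"twist":0},{"gripper":1,"slide":[0,0,0],"twist":0},{"gripper":1,"slide":[0,0,-10],"twist":0},{"gripper":1,"slide":[0,0,-25],"twist":0},{"gripper":1,"slide":[0,0,-30],"twist":0},{"gripper":1,"slide":[0,0,-30],"twist":0},{"gripper":1,"slide":[0,0,-25],"twist":0},{"gripper":1,"slide":[0,0,-20],"twist":0},{"gripper":1,"slide":[0,0,0],"twist":0}]'; python3 d.py 603.2 329.5 60
python3 - <<'E'
from h import *
for n in("top","side"):
  C=manip.capture(n)
  for k,a in lids(C,95):
    for z in(.042,.070):
      X=world(C,k,z)
      if 380<X[0][0]<480 and -160<X[0][1]<-50: print(n,z,a,X)
a=C;cv2.imwrite("pics/s6.png",cv2.resize(a["pixels"][230:410,160:400,::-1],(800,600)))
E
```

```text
time: 20.98
tcp_pos: [0.4328, -0.109, 0.2036]
ee_rot: [3.141, -0.008, -0.104]
force: [0.1, -0.2, -0.3]
grip_width: 0.0855
t 20.98 pos [ 432.8 -109.   203.6] yaw -5.99 tool delta [ 122.5 -454.   144.3] F [ 0.1 -0.2 -0.3] w 0.0855 j7 -1.51
side 0.042 459.5 (array([435.7, -91.5]), array([436. , -91.6]), array([39.7, 37.4]), 82.5)
side 0.07 459.5 (array([ 431.1, -109. ]), array([ 431.4, -109.1]), array([38.1, 35.8]), 82.5)
```

View pics/s6.png

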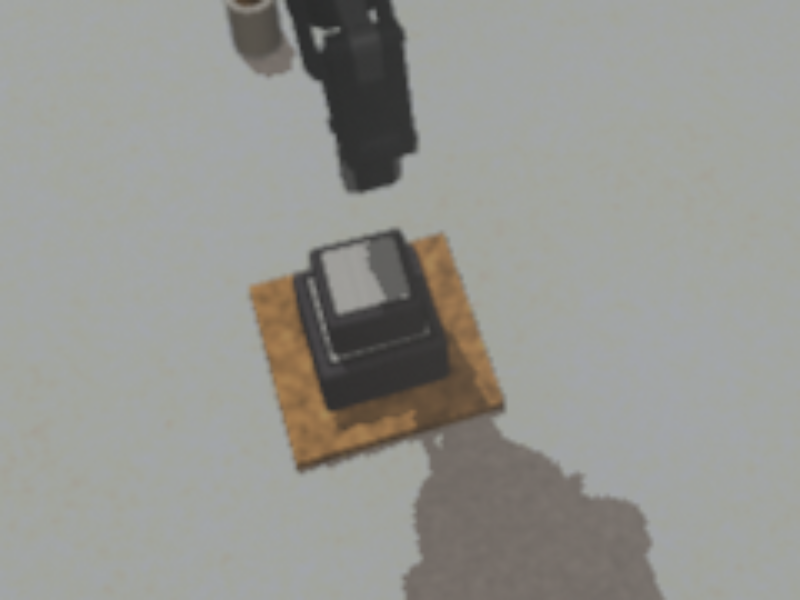

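The square stack is nested and centred: the small lid at 70 mm is at (431.1,-109.0). On to round_medium.

```bash

python3 -m creep '[{"gripper":1,"slide":[4,-15,0],"twist":0},{"gripper":1,"slide":[8,-30,0],"twist":0},{"gripper":1,"slide":[8,-30,0],"twist":0},{"gripper":1,"slide":[8,-30,0],"twist":0},{"gripper":1,"slide":[8,-30,0],"twist":0},{"gripper":1,"slide":[8,-30,0],"twist":0},{"gripper":1,"slide":[8,-30,0],"twist":0},{"gripper":1,"slide":[8,-30,0],"twist":0},{"gripper":1,"slide":[8,-30,0],"twist":0},{"gripper":1,"slide":[8,-30,0],"twist":0},{"gripper":1,"slide":[8,-30,0],"twist":0},{"gripper":1,"slide":[8,-30,0],"twist":0}]'
python3 -m creep '[{"gripper":1,"slide":[10,-30,0],"twist":0},{"gripper":1,"slide":[10,-30,0],"twist":0},{"gripper":1,"slide":[8,-25,10],"twist":0},{"gripper":1,"slide":[5,-15,25],"twist":0},{"gripper":1,"slide":[0,-5,30],"twist":0},{"gripper":1,"slide":[0,0,30],"twist":0},{"gripper":1,"slide":[0,0,25],"twist":0},{"gripper":1,"slide":[0,0,10],"twist":0},{"gripper":1,"slide":[0,0,0],"twist":0},{"gripper":1,"slide":[0,0,0],"twist":0}]'
 python3 d.py 603.2 329.5 17
```

```text
time: 22.08
tcp_pos: [0.5572, 0.2261, 0.1971]
ee_rot: [3.14, 0.003, -0.104]
force: [-0.7, -0.7, 1.4]
grip_width: 0.0852
time: 22.92
tcp_pos: [0.6013, 0.3258, 0.0685]
ee_rot: [3.141, 0.001, -0.104]
force: [0.0, 1.0, 1.1]
grip_width: 0.0851
t 22.92 pos [601.3 325.8  68.5] yaw -5.98 tool delta [ 1.6 -3.9 51.5] F [0.  1.  1.1] w 0.0851 j7 -2.33
```

```bash
python3 - <<'E'
from h import *
a=manip.capture("side");cv2.imwrite("pics/s7.png",cv2.resize(a["pixels"][60:240,180:420,::-1],(800,600)))
E
```

```text
(no output)
```

View pics/s7.png

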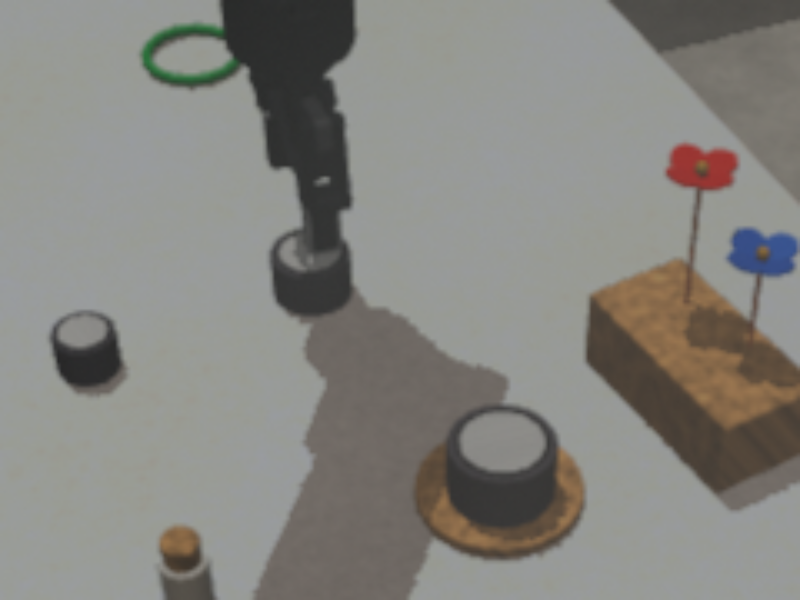

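Round_large sits centred on its mat at (500,470), and the jaws are in line with round_medium.

```bash

python3 -m creep '[{"gripper":1,"slide":[1,-2.5,5],"twist":0},{"gripper":1,"slide":[0,0,15],"twist":0},{"gripper":1,"slide":[0,0,15],"twist":0},{"gripper":1,"slide":[0,0,10],"twist":0},{"gripper":1,"slide":[0,0,3],"twist":0},{"gripper":1,"slide":[0,0,0],"twist":0},{"gripper":1,"slide":[0,0,0],"twist":0}]'; python3 d.py 603.2 329.5 17
python3 -m creep '[{"gripper":0.7,"slide":[0,0,0],"twist":0},{"gripper":0.4,"slide":[0,0,0],"twist":0},{"gripper":0.4,"slide":[0,0,0],"twist":0},{"gripper":0.4,"slide":[0,0,0],"twist":0},{"gripper":0.4,"slide":[0,0,0],"twist":0},{"gripper":0.4,"slide":[0,0,0],"twist":0},{"gripper":0.4,"slide":[0,0,0],"twist":0}]'; python3 d.py 603.2 329.5 17
python3 - <<'E'
from h import *
for n in("top","side"):
  C=manip.capture(n)
  for th in (85,95,105):
   for k,a in lids(C,th):
      X=world(C,k,.046)
      if 580<X[0][0]<680 and 50<X[0][1]<150: print(n,a,X)
E
```

```text
time: 23.55
tcp_pos: [0.6027, 0.3284, 0.0206]
ee_rot: [3.141, 0.001, -0.104]
force: [0.3, 0.1, -0.2]
grip_width: 0.0852
t 23.55 pos [602.7 328.4  20.6] yaw -5.98 tool delta [ 0.4 -1.2  3.6] F [ 0.3  0.1 -0.2] w 0.0852 j7 -2.34
time: 24.13
tcp_pos: [0.6034, 0.3289, 0.0221]
ee_rot: [-3.141, -0.001, -0.104]
force: [0.1, -0.7, 5.9]
grip_width: 0.0508
t 24.13 pos [603.4 328.9  22.1] yaw -5.98 tool delta [-0.3 -0.6  5.1] F [ 0.1 -0.7  5.9] w 0.0508 j7 -2.34
top 444.5 (array([633.9, 107.9]), array([633.8, 108.2]), array([53., 54.]), 46.6)
top 422.5 (array([633.6, 107.6]), array([633.8, 107.1]), array([51.4, 52.4]), 46.6)
top 407.5 (array([633.8, 107.8]), array([633.7, 108.2]), array([49.8, 50.8]), 46.6)
side 431.0 (array([636.7, 107.6]), array([636.5, 108. ]), array([54. , 53.2]), 65.9)
side 416.0 (array([636.7, 107.5]), array([636.7, 107.4]), array([53.3, 50.9]), 29.5)
side 206.5 (array([587.2,  68.7]), array([587.4,  74.2]), array([31. , 79.6]), 0.7)
side 396.5 (array([636.8, 107.4]), array([636.7, 106.4]), array([51.2, 51.3]), 66.0)
```

```bash

python3 -m creep '[{"gripper":0.4,"slide":[0,0,-10],"twist":0},{"gripper":0.4,"slide":[0,0,-20],"twist":0},{"gripper":0.4,"slide":[0,0,-30],"twist":0},{"gripper":0.4,"slide":[0,0,-30],"twist":0},{"gripper":0.4,"slide":[0,0,-20],"twist":0},{"gripper":0.4,"slide":[0,0,-10],"twist":0},{"gripper":0.4,"slide":[0,0,0],"twist":0}]'; python3 d.py 635.3 107.7 67
```

```text
time: 24.82
tcp_pos: [0.6039, 0.329, 0.1439]
ee_rot: [-3.139, -0.004, -0.104]
force: [0.9, 0.4, -1.2]
grip_width: 0.0509
t 24.82 pos [603.9 329.  143.9] yaw -5.98 tool delta [ 54.  217.1  76.5] F [ 0.9  0.4 -1.2] w 0.0509 j7 -2.32
```

```bash

python3 -m creep '[{"gripper":0.4,"slide":[3,12,0],"twist":0},{"gripper":0.4,"slide":[6,24,0],"twist":0},{"gripper":0.4,"slide":[6,24,0],"twist":0},{"gripper":0.4,"slide":[6,24,0],"twist":0},{"gripper":0.4,"slide":[6,24,0],"twist":0},{"gripper":0.4,"slide":[6,24,0],"twist":0},{"gripper":0.4,"slide":[6,24,0],"twist":0},{"gripper":0.4,"slide":[6,24,0],"twist":0},{"gripper":0.4,"slide":[5,20,0],"twist":0},{"gripper":0.4,"slide":[3,12,0],"twist":0},{"gripper":0.4,"slide":[0,4,0],"twist":0},{"gripper":0.4,"slide":[0,0,0],"twist":0}]'; 
python3 -m creep '[{"gripper":0.4,"slide":[0,0,10],"twist":0},{"gripper":0.4,"slide":[0,0,20],"twist":0},{"gripper":0.4,"slide":[0,0,20],"twist":0},{"gripper":0.4,"slide":[0,0,10],"twist":0},{"gripper":0.4,"slide":[0,0,5],"twist":0},{"gripper":0.4,"slide":[0,0,0],"twist":0},{"gripper":0.4,"slide":[0,0,0],"twist":0}]';python3 d.py 635.3 107.7 67
```

```text
time: 25.82
tcp_pos: [0.6323, 0.1065, 0.1397]
ee_rot: [3.141, 0.002, -0.107]
force: [-0.6, -0.0, -1.9]
grip_width: 0.0505
time: 26.4
tcp_pos: [0.6332, 0.109, 0.0762]
ee_rot: [-3.141, -0.0, -0.103]
force: [0.5, -0.3, -0.7]
grip_width: 0.0505
t 26.4 pos [633.2 109.   76.2] yaw -5.92 tool delta [2.2 1.  9.2] F [ 0.5 -0.3 -0.7] w 0.0505 j7 -2.0
```

```bash

python3 -m creep '[{"gripper":0.4,"slide":[2,0.8,3],"twist":0},{"gripper":0.4,"slide":[0,0,3],"twist":0},{"gripper":0.4,"slide":[0,0,1.5],"twist":0},{"gripper":0.4,"slide":[0,0,0],"twist":0},{"gripper":0.4,"slide":[0,0,0],"twist":0}]';python3 d.py 635.3 107.7 67
python3 - <<'E'
from h import *
a=manip.capture("side");cv2.imwrite("pics/s8.png",cv2.resize(a["pixels"][120:255,240:420,::-1],(800,600)))
E
```

```text
time: 26.82
tcp_pos: [0.635, 0.107, 0.0687]
ee_rot: [3.142, -0.0, -0.104]
force: [0.6, 0.2, -1.0]
grip_width: 0.0503
t 26.82 pos [635.  107.   68.7] yaw -5.99 tool delta [ 0.3 -0.7  1.7] F [ 0.6  0.2 -1. ] w 0.0503 j7 -1.99
```

View pics/s8.png

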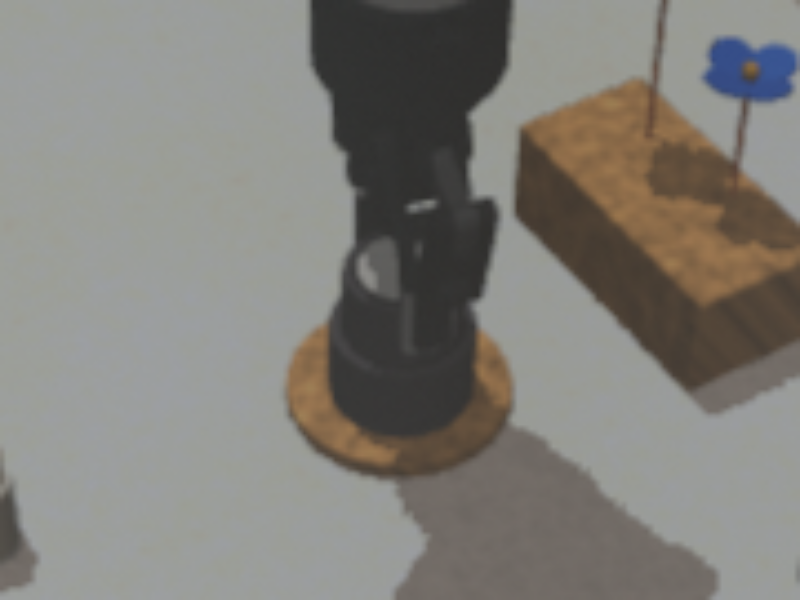

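The medium tin is about to land, centred on the large one.

```bash

python3 -m creep '[{"gripper":0.4,"slide":[0,0,1],"twist":0},{"gripper":0.4,"slide":[0,0,0.5],"twist":0},{"gripper":0.4,"slide":[0,0,0],"twist":0},{"gripper":0.4,"slide":[0,0,0],"twist":0}]';python3 d.py 635.3 107.7 67
```

```text
time: 27.2
tcp_pos: [0.6352, 0.1071, 0.068]
ee_rot: [-3.142, -0.001, -0.104]
force: [-1.9, 0.3, 5.6]
grip_width: 0.0502
t 27.2 pos [635.2 107.1  68. ] yaw -5.98 tool delta [ 0.  -0.6  1. ] F [-1.9  0.3  5.6] w 0.0502 j7 -1.99
```

```bash

python3 -m creep '[{"gripper":0.6,"slide":[0,0,0],"twist":0},{"gripper":0.8,"slide":[0,0,0],"twist":0},{"gripper":1,"slide":[0,0,0],"twist":0},{"gripper":1,"slide":[0,0,0],"twist":0},{"gripper":1,"slide":[0,0,0],"twist":0},{"gripper":1,"slide":[0,0,-10],"twist":0},{"gripper":1,"slide":[0,0,-25],"twist":0},{"gripper":1,"slide":[0,0,-30],"twist":0},{"gripper":1,"slide":[0,0,-25],"twist":0},{"gripper":1,"slide":[0,0,-20],"twist":0},{"gripper":1,"slide":[0,0,0],"twist":0}]'; python3 d.py 448.4 317 60
```

```text
time: 28.12
tcp_pos: [0.6378, 0.1078, 0.183]
ee_rot: [-3.139, -0.009, -0.104]
force: [1.1, -0.2, 0.3]
grip_width: 0.0854
t 28.12 pos [637.8 107.8 183. ] yaw -5.98 tool delta [-211.2 -188.   121.7] F [ 1.1 -0.2  0.3] w 0.0854 j7 -1.97
```

```bash

python3 -m creep '[{"gripper":1,"slide":[-11,-10,0],"twist":0},{"gripper":1,"slide":[-23,-20,0],"twist":0},{"gripper":1,"slide":[-23,-20,0],"twist":0},{"gripper":1,"slide":[-23,-20,0],"twist":0},{"gripper":1,"slide":[-23,-20,0],"twist":0},{"gripper":1,"slide":[-23,-20,0],"twist":0},{"gripper":1,"slide":[-23,-20,0],"twist":0},{"gripper":1,"slide":[-23,-20,0],"twist":0},{"gripper":1,"slide":[-18,-18,0],"twist":0},{"gripper":1,"slide":[-12,-12,0],"twist":0},{"gripper":1,"slide":[-4,-4,0],"twist":0},{"gripper":1,"slide":[0,0,0],"twist":0}]'
python3 -m creep '[{"gripper":1,"slide":[-2,-2,15],"twist":0},{"gripper":1,"slide":[0,0,30],"twist":0},{"gripper":1,"slide":[0,0,30],"twist":0},{"gripper":1,"slide":[0,0,25],"twist":0},{"gripper":1,"slide":[0,0,10],"twist":0},{"gripper":1,"slide":[0,0,5],"twist":0},{"gripper":1,"slide":[0,0,0],"twist":0},{"gripper":1,"slide":[0,0,0],"twist":0}]'; python3 d.py 448.4 317 17
python3 - <<'E'
from h import *
a=manip.capture("side");cv2.imwrite("pics/s9.png",cv2.resize(a["pixels"][90:270,140:380,::-1],(800,600)))
b=manip.capture("top");cv2.imwrite("pics/t9.png",cv2.resize(b["pixels"][190:340,130:330,::-1],(800,600)))
for n,C in(("top",b),("side",a)):
  for th in (85,95,105):
   for k,a_ in lids(C,th):
    for z in(.078,.028):
      X=world(C,k,z)
      if 430<X[0][0]<680 and 50<X[0][1]<380: print(n,th,z,a_,X)
E
```

```text
time: 29.12
tcp_pos: [0.4469, 0.3128, 0.1763]
ee_rot: [3.141, 0.002, -0.1]
force: [-0.3, -0.1, 0.1]
grip_width: 0.0855
time: 29.78
tcp_pos: [0.4483, 0.3138, 0.0629]
ee_rot: [-3.141, -0.001, -0.105]
force: [0.5, 0.1, 0.3]
grip_width: 0.0856
t 29.78 pos [448.3 313.8  62.9] yaw -6.02 tool delta [-0.3 -3.2 45.9] F [0.5 0.1 0.3] w 0.0856 j7 -2.51
top 85 0.078 312.0 (array([633.9, 107. ]), array([634.2, 107.3]), array([43.8, 43.1]), 46.3)
top 85 0.028 312.0 (array([641. , 113.1]), array([641.3, 113.4]), array([45.8, 45.2]), 46.3)
top 95 0.078 294.5 (array([633.4, 106.7]), array([633.6, 106.7]), array([42.1, 43.2]), 46.6)
top 95 0.028 294.5 (array([640.5, 112.8]), array([640.8, 112.8]), array([44.2, 45.2]), 46.6)
top 105 0.078 273.0 (array([633.8, 107. ]), array([634.2, 107.3]), array([40.7, 40.1]), 46.3)
top 105 0.028 273.0 (array([641., 113.]), array([641.3, 113.4]), array([42.6, 42. ]), 46.3)
side 95 0.078 293.5 (array([636.3, 106.7]), array([636.1, 106.7]), array([43. , 42.6]), 65.9)
side 95 0.028 293.5 (array([660.2, 154.8]), array([660. , 154.7]), array([46.3, 45.9]), 65.9)
side 105 0.078 280.0 (array([636.5, 106.7]), array([636.5, 107. ]), array([43.9, 40.8]), 30.0)
side 105 0.028 280.0 (array([660.4, 154.7]), array([660.4, 155.1]), array([47.3, 43.9]), 30.0)
```

View pics/s9.png

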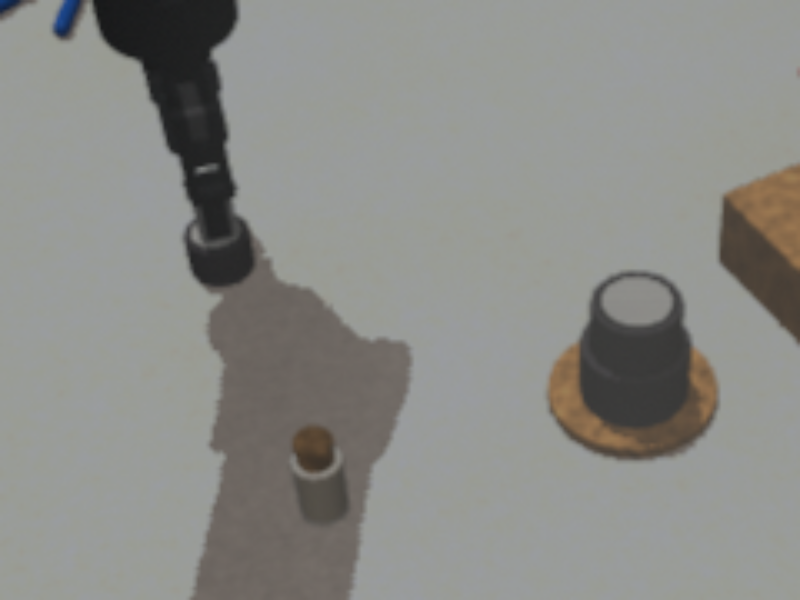

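View pics/t9.png

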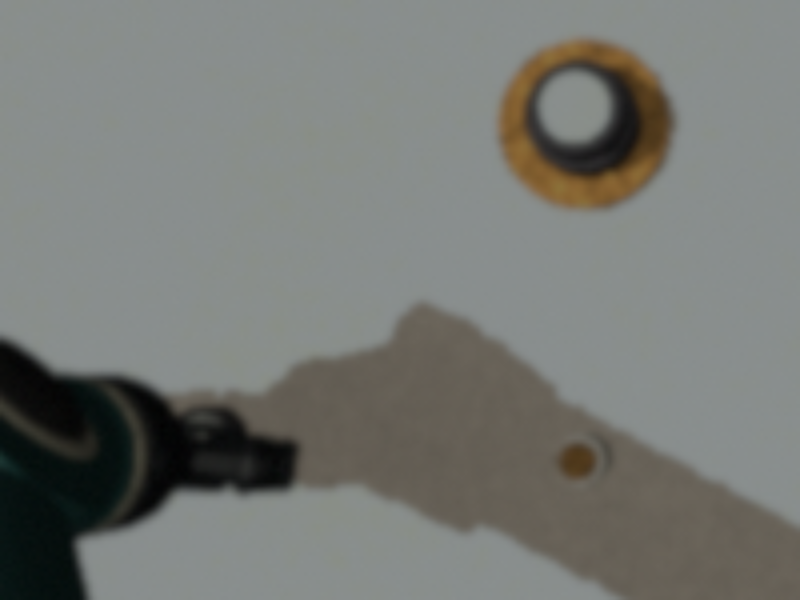

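The medium tin is well centred at (635.2,106.8). The jaws are over round_small, and the vial is untouched.

```bash

python3 -m creep '[{"gripper":1,"slide":[0,-2.5,5],"twist":0},{"gripper":1,"slide":[0,0,12],"twist":0},{"gripper":1,"slide":[0,0,15],"twist":0},{"gripper":1,"slide":[0,0,8],"twist":0},{"gripper":1,"slide":[0,0,3],"twist":0},{"gripper":1,"slide":[0,0,0],"twist":0},{"gripper":1,"slide":[0,0,0],"twist":0}]'; python3 d.py 448.4 317 17
python3 -m creep '[{"gripper":0.7,"slide":[0,0,0],"twist":0},{"gripper":0.3,"slide":[0,0,0],"twist":0},{"gripper":0.3,"slide":[0,0,0],"twist":0},{"gripper":0.3,"slide":[0,0,0],"twist":0},{"gripper":0.3,"slide":[0,0,0],"twist":0},{"gripper":0.3,"slide":[0,0,0],"twist":0},{"gripper":0.3,"slide":[0,0,0],"twist":0}]'; python3 d.py 448.4 317 17
python3 -m creep '[{"gripper":0.3,"slide":[0,0,-10],"twist":0},{"gripper":0.3,"slide":[0,0,-20],"twist":0},{"gripper":0.3,"slide":[0,0,-30],"twist":0},{"gripper":0.3,"slide":[0,0,-30],"twist":0},{"gripper":0.3,"slide":[0,0,-30],"twist":0},{"gripper":0.3,"slide":[0,0,-25],"twist":0},{"gripper":0.3,"slide":[0,0,-10],"twist":0},{"gripper":0.3,"slide":[0,0,0],"twist":0}]'; python3 d.py 635.2 106.8 98
```

```text
time: 30.47
tcp_pos: [0.4477, 0.3164, 0.019]
ee_rot: [3.142, 0.0, -0.104]
force: [-0.5, 0.4, 0.5]
grip_width: 0.0856
t 30.47 pos [447.7 316.4  19. ] yaw -5.97 tool delta [ 0.6 -0.7  2. ] F [-0.5  0.4  0.5] w 0.0856 j7 -2.53
time: 31.05
tcp_pos: [0.4481, 0.3165, 0.0198]
ee_rot: [-3.141, -0.001, -0.104]
force: [-1.0, -0.1, 6.0]
grip_width: 0.0385
t 31.05 pos [448.1 316.5  19.8] yaw -5.98 tool delta [ 0.3 -0.5  2.8] F [-1.  -0.1  6. ] w 0.0385 j7 -2.53
time: 31.72
tcp_pos: [0.4489, 0.3171, 0.1769]
ee_rot: [-3.138, -0.004, -0.105]
force: [0.8, 1.0, -1.3]
grip_width: 0.0383
t 31.72 pos [448.9 317.1 176.9] yaw -5.99 tool delta [206.9 189.9  79.1] F [ 0.8  1.  -1.3] w 0.0383 j7 -2.46
```

Held. I'll carry it to the stack; landing is expected at TCP z ≈ 97–98.

```bash

python3 -m creep '[{"gripper":0.3,"slide":[11,10,0],"twist":0},{"gripper":0.3,"slide":[22,20,0],"twist":0},{"gripper":0.3,"slide":[22,20,0],"twist":0},{"gripper":0.3,"slide":[22,20,0],"twist":0},{"gripper":0.3,"slide":[22,20,0],"twist":0},{"gripper":0.3,"slide":[22,20,0],"twist":0},{"gripper":0.3,"slide":[22,20,0],"twist":0},{"gripper":0.3,"slide":[22,20,0],"twist":0},{"gripper":0.3,"slide":[20,18,0],"twist":0},{"gripper":0.3,"slide":[14,13,0],"twist":0},{"gripper":0.3,"slide":[6,6,0],"twist":0},{"gripper":0.3,"slide":[0,0,0],"twist":0}]'
python3 -m creep '[{"gripper":0.3,"slide":[0,0,10],"twist":0},{"gripper":0.3,"slide":[0,0,20],"twist":0},{"gripper":0.3,"slide":[0,0,20],"twist":0},{"gripper":0.3,"slide":[0,0,10],"twist":0},{"gripper":0.3,"slide":[0,0,5],"twist":0},{"gripper":0.3,"slide":[0,0,0],"twist":0},{"gripper":0.3,"slide":[0,0,0],"twist":0}]'; python3 d.py 635.2 106.8 98
```

```text
time: 32.72
tcp_pos: [0.6322, 0.1062, 0.1719]
ee_rot: [3.14, 0.003, -0.108]
force: [-1.0, -0.6, -2.1]
grip_width: 0.0388
time: 33.3
tcp_pos: [0.6321, 0.1097, 0.1093]
ee_rot: [-3.141, -0.0, -0.103]
force: [-0.2, -0.7, -0.2]
grip_width: 0.0382
t 33.3 pos [632.1 109.7 109.3] yaw -5.92 tool delta [ 3.4  2.6 11.3] F [-0.2 -0.7 -0.2] w 0.0382 j7 -1.99
```

```bash

python3 -m creep '[{"gripper":0.3,"slide":[3,2,4],"twist":0},{"gripper":0.3,"slide":[0,0,4],"twist":0},{"gripper":0.3,"slide":[0,0,1.5],"twist":0},{"gripper":0.3,"slide":[0,0,0],"twist":0},{"gripper":0.3,"slide":[0,0,0],"twist":0}]'; python3 d.py 635.2 106.8 98
python3 - <<'E'
from h import *
a=manip.capture("side");cv2.imwrite("pics/s10.png",cv2.resize(a["pixels"][120:255,240:420,::-1],(800,600)))
E
```

```text
time: 33.72
tcp_pos: [0.6349, 0.1065, 0.0996]
ee_rot: [-3.142, 0.0, -0.104]
force: [0.3, 1.1, -1.3]
grip_width: 0.0387
t 33.72 pos [634.9 106.5  99.6] yaw -5.99 tool delta [ 0.3 -0.3  1.6] F [ 0.3  1.1 -1.3] w 0.0387 j7 -1.99
```

View pics/s10.png

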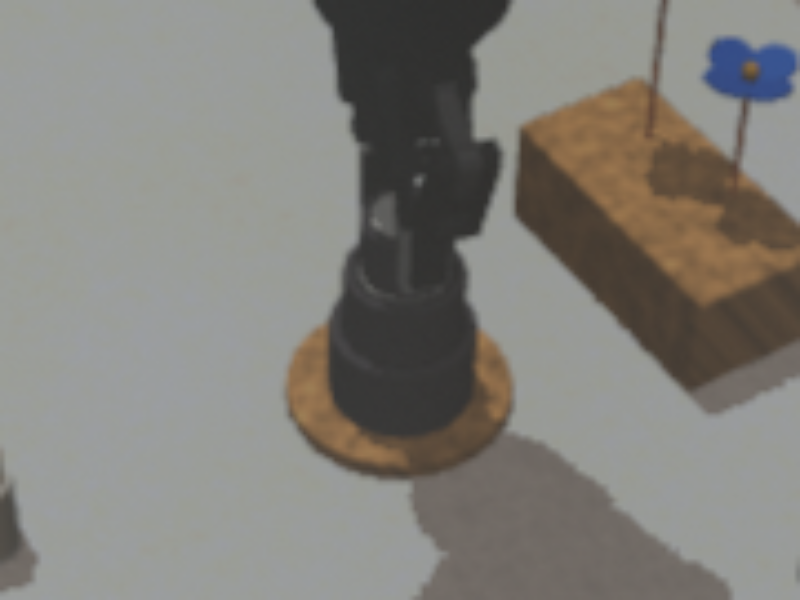

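It's just above the medium tin and centred.

```bash

python3 -m creep '[{"gripper":0.3,"slide":[0,0,1],"twist":0},{"gripper":0.3,"slide":[0,0,0.7],"twist":0},{"gripper":0.3,"slide":[0,0,0],"twist":0},{"gripper":0.3,"slide":[0,0,0],"twist":0}]'; python3 d.py 635.2 106.8 98
```

```text
time: 34.1
tcp_pos: [0.6349, 0.1066, 0.0979]
ee_rot: [3.142, 0.0, -0.104]
force: [0.3, 0.2, -0.6]
grip_width: 0.0384
t 34.1 pos [634.9 106.6  97.9] yaw -5.98 tool delta [ 0.3 -0.3 -0.1] F [ 0.3  0.2 -0.6] w 0.0384 j7 -1.99
```

```bash

python3 -m creep '[{"gripper":0.3,"slide":[0,0,0.7],"twist":0},{"gripper":0.3,"slide":[0,0,0],"twist":0},{"gripper":0.3,"slide":[0,0,0],"twist":0}]'; python3 d.py 635.2 106.8 98
```

```text
time: 34.35
tcp_pos: [0.635, 0.1066, 0.0978]
ee_rot: [3.142, -0.0, -0.104]
force: [-2.1, -0.4, 5.7]
grip_width: 0.0388
t 34.35 pos [635.  106.6  97.8] yaw -5.98 tool delta [ 0.2 -0.2 -0.2] F [-2.1 -0.4  5.7] w 0.0388 j7 -1.99
```

Contact. Release, lift, then retreat clear of both stacks.

```bash

python3 -m creep '[{"gripper":0.5,"slide":[0,0,0],"twist":0},{"gripper":0.8,"slide":[0,0,0],"twist":0},{"gripper":1,"slide":[0,0,0],"twist":0},{"gripper":1,"slide":[0,0,0],"twist":0},{"gripper":1,"slide":[0,0,0],"twist":0},{"gripper":1,"slide":[0,0,-10],"twist":0},{"gripper":1,"slide":[0,0,-25],"twist":0},{"gripper":1,"slide":[0,0,-30],"twist":0},{"gripper":1,"slide":[0,0,-30],"twist":0},{"gripper":1,"slide":[0,0,-20],"twist":0},{"gripper":1,"slide":[0,0,0],"twist":0}]'
python3 -m creep '[{"gripper":1,"slide":[-10,-10,0],"twist":0},{"gripper":1,"slide":[-20,-20,0],"twist":0},{"gripper":1,"slide":[-20,-20,0],"twist":0},{"gripper":1,"slide":[-20,-20,0],"twist":0},{"gripper":1,"slide":[-20,-20,0],"twist":0},{"gripper":1,"slide":[-20,-20,0],"twist":0},{"gripper":1,"slide":[-20,-20,0],"twist":0},{"gripper":1,"slide":[-20,-20,0],"twist":0},{"gripper":1,"slide":[-10,-10,0],"twist":0},{"gripper":1,"slide":[0,0,0],"twist":0},{"gripper":1,"slide":[0,0,0],"twist":0},{"gripper":1,"slide":[0,0,0],"twist":0}]'
python3 - <<'E'
from h import *
a=manip.capture("side");cv2.imwrite("pics/s11.png",a["pixels"][:,:,::-1])
b=manip.capture("top");cv2.imwrite("pics/t11.png",b["pixels"][:,:,::-1])
for n,C in(("top",b),("side",a)):
  for k,a_ in lids(C,105):
    for z in(.106,.070):
      X=world(C,k,z)
      if abs(X[0][0]-635)<25 and abs(X[0][1]-107)<25 and z>.1 or abs(X[0][0]-431)<25 and abs(X[0][1]+108)<25 and z<.1: print(n,z,a_,X)
E
```

```text
time: 35.27
tcp_pos: [0.6378, 0.1074, 0.2186]
ee_rot: [-3.139, -0.009, -0.104]
force: [0.8, 0.8, 1.0]
grip_width: 0.0858
time: 36.27
tcp_pos: [0.4924, 0.2814, 0.2114]
ee_rot: [3.14, 0.001, -0.105]
force: [0.3, -0.5, 0.6]
grip_width: 0.0852
top 0.07 269.5 (array([ 429.6, -109.2]), array([ 429.6, -109.1]), array([37.4, 37.4]), 81.8)
top 0.106 171.5 (array([634.8, 106.5]), array([634.9, 106.7]), array([32., 30.]), 46.3)
side 0.07 472.5 (array([ 432.4, -109.1]), array([ 432.3, -109.1]), array([37.1, 36.9]), 82.3)
```

View pics/s11.png

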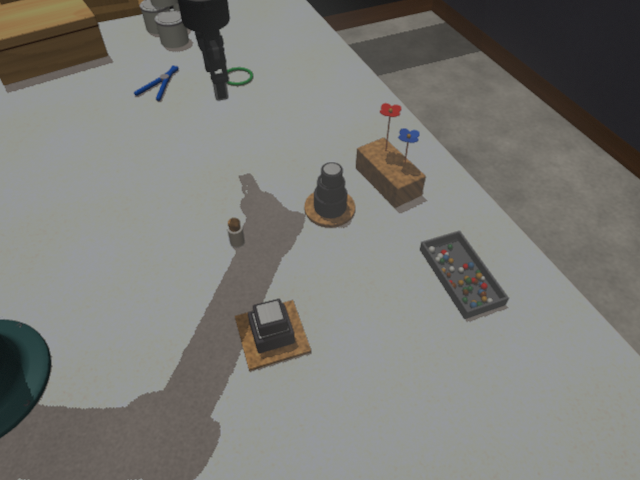

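View pics/t11.png

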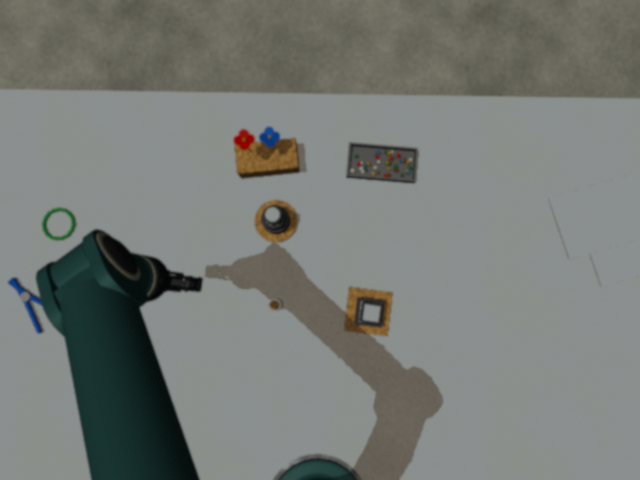

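Both stacks stand centred on their mats: round at (331,195) side / (276,217) top, square at (272,325) side / (370,312) top. Vial, tray and brick are at their original pixels, and the arm is clear. Handing in.

```bash
python3 -c "
from plant import manip
print(manip.sign_off())"
```

```text
the job is handed in; nothing more can be done
None
```

Both stacks are built and the job is handed in. The last reading before hand-in was about 36 s of the 136 s allowed, and no verdict was reported.

**Stacks:** all three round tins are on the round mat and both square tins on the square mat, largest at the bottom. In the last measurements each tin was within about 2 mm of the centre of what is below it. The final pictures showed both stacks upright, with the gripper open and well clear.

**Bystanders:** the vial, bead tray and cork brick appear where they started, judged by eye from the images.

**Disagreements:**
- The two cameras disagreed by up to 3 mm in x, mostly calibration, so I averaged them.
- The small round tin's final position of (634.8, 106.5) mm comes from the top view alone, because the lid finder did not pick up its lid in the side view. It fits the medium tin at about (635, 107) mm.
- I did not measure tilt or height at the end. Seating was judged from the pictures and from contact force: 5.6–9 N on the upper tins, 1.7 N on the large square tin. The large round tin showed no clear contact force when it was set down, so I went by its height there.

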